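Load the torch battery stick into its bench charging dock

ROBOT

A 6-joint arm with a two-finger parallel gripper is mounted at the origin on the work surface. World frame = base frame: x ahead of the robot, y to its left, z up, the work surface at z = 0. Lengths are in m, angles in rad, forces in N, time in s.
With the tool pointing down it reaches from about 0.3 to 0.875 m from the base axis. Payload 6.4 kg.
Tool frame: the origin (TCP) lies midway between the tips of the shut fingers; the grasp point (between the pads) lies 19 mm behind it; z points along the fingers, y is the direction in which the jaws open and shut (so a half turn about z gives the same grasp; the last joint's range is limited). The gripper opens to 85 mm and grips with 20 to 120 N. Pads are 22 mm wide; open, the fingers measure 114 mm over their backs; the gripper's body (76 mm by 85 mm) begins 54 mm behind the grasp point. The pads swing forward as they close: fully open they stand 13 mm farther back than shut.
Start: joints at [-1.468, 0.181, 1.607, -0, 1.354, -0.206], TCP at [0.175, -0.548, 0.231] pointing down, gripper open.
Joint ranges: [-2.99, 2.99], [-0.89, 2.07], [0.3, 2.58], [-1.14, 4.28], [0, 2.63], [-3.12, 3.12]. Speed limits (rad/s): [2.57, 2.57, 3.01, 3.14, 3.14, 3.14].

INTERFACE

Orientations are given as a unit quaternion [x, y, z, w].
In Python, from workcell import manip, solver, state, imaging, job gives the robot as it stands. Calls block until the motion is done:
- manip.reach(position, orientation): joint-space move of the TCP to a pose.
- manip.move_linear(position, orientation=None, v=0.15): straight line of the TCP; orientation=None keeps the orientation; v is the mean speed in m/s.
- manip.movej(angles): joint-space move.
- manip.gripper_to(opening, f_grip=None): opening from 0.0 (shut) to 1.0 (fully open); f_grip is the grip in N (None keeps the last); returns when the fingers have stopped.
- manip.dwell(seconds).
- solver.ik(position, orientation): joint angles nearest the present ones, or None.
- state(): the state.
- imaging.grab_frame(name): name is "scene" or "top"; returns the picture (420x560x3 uint8, red, green, blue); there is no depth.
- imaging.camera_info(name): a dict with "K" (3x3 intrinsics, pixels), "k1" (the pictures are not rectified: a ray, as slopes to the right and down, at radius r is drawn at 1 + k1 r^2 times it, then the intrinsics apply), "camera_from_world" (4x4, takes a point from world to camera coordinates). Camera axes: x right, y down, z forward; pixel columns grow to the right and rows downward; lengths in m; the calibration is good to about 2 mm. A picture is of the moment at which its call begins. camera_info takes no time and is no camera call.
A pose or a line that the arm cannot do raises manip.IKError and nothing moves.
- job.finish_job(): hands the job in, once; it reports no verdict.
The state is a dict: "time_s": time; "joints": joint angles; "dq": joint speeds; "tau": joint torques, N m; "position": TCP position; "tool_rot": TCP orientation; "contact_force": force on the tool from outside, world axes, zero at the start; "ft_torque": the same for the moment, N m; "gripper_width": opening from 0.0 (shut) to 1.0 (fully open).
Only numpy, scipy, OpenCV 4.12 (cv2) and the standard library are available. Lean on these libraries where they do the work, as an engineer would, in place of code of your own. Each camera call takes 0.05 s, during which the arm holds its last target. There are 200 camera calls.

TASK

Put the long torch battery stick on charge: press its plain end against the dock's sprung steel plate, then roll its nub end down past the retaining lip and let it lie fully home in the saddles, nub against the contact under the lip and the spring holding it there. The shorter and slimmer cells standing or lying about do not belong in this dock.

Things in the scene. Friction and masses are not known exactly. Their poses are not given: they have to be found in the camera images.
- stick: Battery stick: grey cylinder 32 mm across, 120 mm long with its brass nub (11 mm across, 4 mm long) at one end, other end plain. Loose on the bench, lying, about 0.22 kg. Origin at its centre on its axis; x along it to the nub end. Not wanted: like-looking cells 60 mm long (standing) or 20 mm across, 70 mm long (lying).
- stick_nub (a point): Tip of the stick's nub, on its axis, 60 mm along the stick's x from its centre; same axes. Seated, it touches the dock's contact wall at dock x = 60 mm, 40 mm above the bench. The lip on that wall, 44 mm wide, overhangs back to dock x = 50 mm, underside 58 and top 62 mm above the bench.
- dock: Dock, fixed. Origin on the bench under the middle of a seated stick, z up, x from spring end to contact and lip. Seated stick: axis 40 mm up, nub to +x. Open 45-degree V saddles, 48 mm wide, 42 mm high, at x -62 to -48 and 26 to 60 mm; between them only the 80 mm wide, 8 mm thick base, so fingers can go down there. Black spring housing at x -146 to -96 mm, 54 mm high.
- pusher (a joint): Push of the sprung steel plate along dock -x, m: 0 free (face at x = -52 mm), 0.008 behind a seated stick, 0.031 at the stop (x = -83 mm). It must be past 0.018 for the level stick to pass the lip. Plate 26 mm wide, from 27 to 70 mm above the bench. Spring force 4 N free, 5 N seated, 8 N at the stop.
Not all that is in view belongs to the job. What is shaped like the stick but green or red is not meant. There is more than one size of the dock; the job needs the largest.

How it is judged:
On the way:
1. the sprung plate is pushed back more than 11 mm by the stick (value of joint pusher above 0.011 m and contact force between stick and dock above 1 N), for 0.1 s.
At the end, for the whole second after the job is handed in: The stick lies at rest in the dock's saddles, along the dock within 7 degrees, its nub tip within 5 mm of the contact along the dock and within 8 mm sideways and in height, with the sprung plate pushed back at least 4 mm behind its plain end (x of stick_nub in the frame of dock above 0.055 m and y of stick_nub in the frame of dock between -0.008 and 0.008 m and z of stick_nub in the frame of dock between 0.032 and 0.048 m and angle between the x axis of stick and the x axis of dock, either way round below 0.12 rad and value of joint pusher above 0.004 m and linear speed of stick below 0.02 m/s); the robot touches nothing.
It also fails if it takes over 42 s, if anything falls off the work surface, if the arm or the gripper's body presses on something with over 40 N, if the wrist force passes 120 N, or if a joint passes its speed limit or range.

## Working session

There is one attempt and no reset: what is moved stays moved. The work goes in short steps, each a Python script; the robot and the scene stay as the last script left them, time stands still between calls to the robot, and variables do not carry over. Pictures are saved under pics/ and viewed, about 8 in all and at most 12, crops included, and the job is handed in when it is done.

```bash
mkdir -p pics; ls
python3 - <<'E'
from workcell import manip, solver, state, imaging, job
import cv2,numpy as np
for n in("scene","top"):
    im=imaging.grab_frame(n); cv2.imwrite(f"pics/{n}0.png",cv2.cvtColor(im,cv2.COLOR_RGB2BGR))
    c=imaging.camera_info(n); print(n,np.round(np.array(c["K"]),1).tolist(),c["k1"],np.round(np.array(c["camera_from_world"]),3).tolist())
s=state();print(s["time_s"],s["tool_rot"],s["gripper_width"])
E
```

```text
pics
scene [[528.6, 0.0, 274.5], [0.0, 528.6, 214.8], [0.0, 0.0, 1.0]] -0.09981874247737516 [[-0.856, 0.517, 0.015, 0.441], [0.416, 0.707, -0.572, -0.133], [-0.307, -0.483, -0.82, 1.496], [0.0, 0.0, 0.0, 1.0]]
top [[521.7, 0.0, 286.0], [0.0, 521.7, 215.3], [0.0, 0.0, 1.0]] 0.026042880626472063 [[0.022, -1.0, 0.002, -0.069], [-0.994, -0.022, -0.109, 0.484], [0.109, 0.0, -0.994, 1.11], [0.0, 0.0, 0.0, 1.0]]
0.1 [ 9.88102200e-01  1.53796575e-01  3.47180728e-05 -8.08979369e-04] 1.0003531179460994
```

View pics/scene0.png

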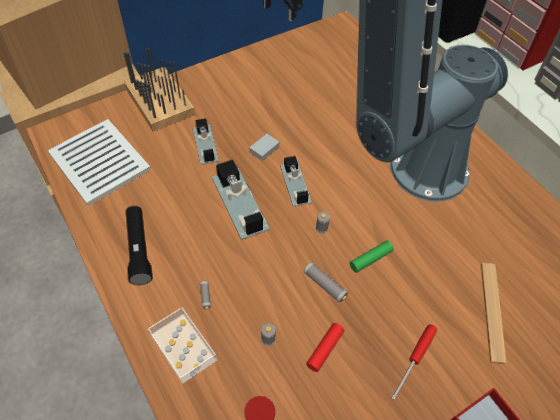

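View pics/top0.png

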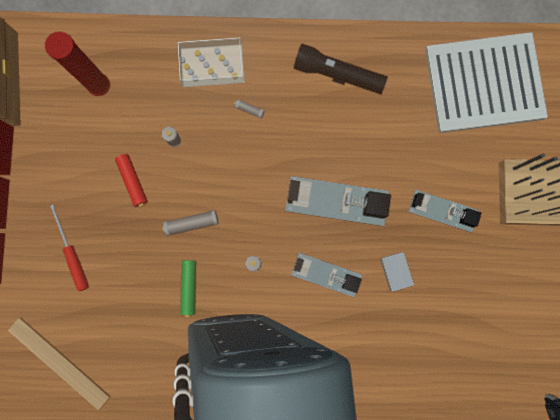

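The stick candidates in the top view are:
- grey lying stick (190,223), the right size
- slim cell (249,108)
- standing cells (170,135) and (253,264)
- red stick (131,181)
- green stick (188,288)

I choose the grey stick at (190,223). The dock candidates are (338,200), which is the largest, (445,210) and (327,275). I'll take one close crop to check both choices and find the nub.

Run:
```python
import cv2,numpy as np
t=cv2.imread("pics/top0.png");s=cv2.imread("pics/scene0.png")
a=cv2.resize(t[170:235,150:405],None,fx=3.1,fy=3.1,interpolation=cv2.INTER_CUBIC)
b=cv2.resize(s[155:305,210:355],None,fx=2.6,fy=2.6,interpolation=cv2.INTER_CUBIC)
d=cv2.resize(t[200:245,155:225],None,fx=5.5,fy=5.5,interpolation=cv2.INTER_CUBIC)
o=np.zeros((a.shape[0]+b.shape[0],800,3),np.uint8);o[:a.shape[0],:a.shape[1]]=a;o[a.shape[0]:,:b.shape[1]]=b
o[a.shape[0]:a.shape[0]+d.shape[0],400:400+d.shape[1]]=d
cv2.imwrite("pics/crop1.png",o);print(o.shape,a.shape)
```

```text
(592, 800, 3) (202, 790, 3)
```

View pics/crop1.png

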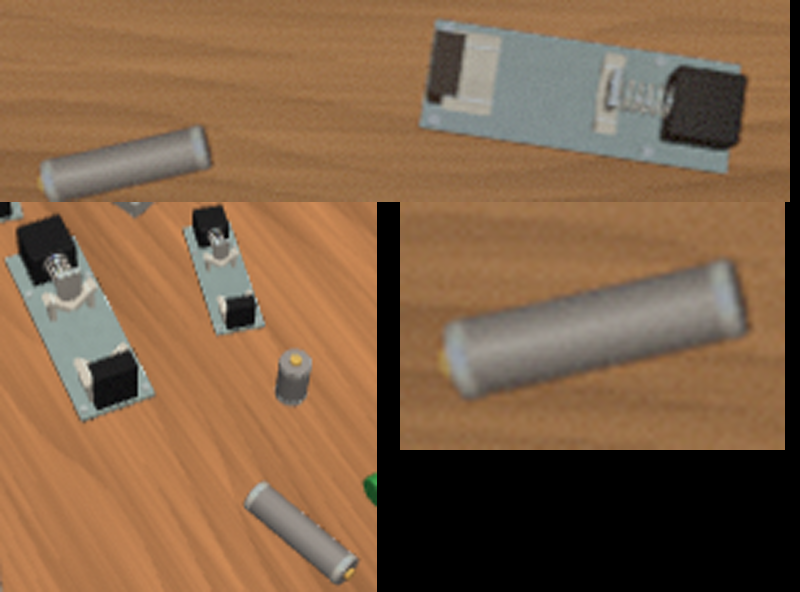

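The crop confirms both choices. The stick is plain grey and full size, with its brass nub at the image-left end near (163,229). The largest dock has its black lip at image-left (293,192) and its housing at image-right (377,204), so stick and dock point nearly the same way. Next I turn these pixels into positions.

```bash
cat > h.py <<'E'
from workcell import manip, solver, state, imaging, job
import cv2, numpy as np
from scipy.spatial.transform import Rotation as R
def w(name,px,z):
    c=imaging.camera_info(name);T=np.array(c["camera_from_world"])
    n=cv2.undistortPoints(np.array(px,float).reshape(-1,1,2),np.array(c["K"]),np.array([c["k1"],0,0,0]))[:,0]
    d=np.c_[n,np.ones(len(n))]@T[:3,:3]; o=-T[:3,:3].T@T[:3,3]
    return o+d*((np.broadcast_to(z,len(n))-o[2])/d[:,2])[:,None]
def pix(name,P):
    c=imaging.camera_info(name);T=np.array(c["camera_from_world"])
    return cv2.projectPoints(np.array(P,float).reshape(-1,1,3),cv2.Rodrigues(T[:3,:3])[0],T[:3,3],np.array(c["K"]),np.array([c["k1"],0,0,0]))[0][:,0]
def save(name,f,box=None,s=1):
    im=imaging.grab_frame(name)[:,:,::-1]
    if box: im=im[box[1]:box[3],box[0]:box[2]]
    cv2.imwrite(f"pics/{f}.png",cv2.resize(np.ascontiguousarray(im),None,fx=s,fy=s,interpolation=cv2.INTER_CUBIC))
E
python3 - <<'E'
from h import *
np.set_printoptions(precision=4,suppress=True)
A=lambda L:[(150+x/3.1,170+y/3.1) for x,y in L]
B=lambda L:[(210+x/2.6,155+(y-202)/2.6) for x,y in L]
b=w("top",A([(436,20),(421,126),(741,64),(727,172)]),.008);print("base",b[:,:2].tolist())
print("widths",np.linalg.norm(b[0]-b[1]),np.linalg.norm(b[2]-b[3]),"len",np.linalg.norm(b[0]-b[2]),np.linalg.norm(b[1]-b[3]))
m=(b[0]+b[1])/2;n=(b[2]+b[3])/2;u=(m-n)/np.linalg.norm(m-n);v=np.array([-u[1],u[0],0])
print("u",u,"yaw",np.arctan2(u[1],u[0]),"perp",np.arctan2(*( (b[0]-b[1])[[1,0]])))
def al(n_,L,z): p=w(n_,L,z);print(np.c_[(p-m)@u,(p-m)@v])
print("saddle x26 edge z42");al("top",A([(499,38),(491,115)]),.042)
print("saddle -48,-62");al("top",A([(603,55),(596,130),(625,55),(615,133)]),.042)
print("lip x50 z62");al("top",A([(467,34),(459,103)]),.062)
print("housing -96 , -146 z54");al("top",A([(674,66),(661,142),(748,73),(738,150)]),.054)
print("scene base +x corners");al("scene",B([(83,418),(154,397)]),.0)
s=w("top",[(165.7,228.4),(216.3,216.9)],.016);print("stick top",s,np.linalg.norm(s[0]-s[1]))
q=w("scene",B([(258,493),(345,568)]),.016);print("stick scene",q,np.linalg.norm(q[0]-q[1]))
E
```

```text
base [[0.5744860236313727, -0.06665145529246964], [0.4974046220164173, -0.057534575599735044], [0.5472537017126041, -0.2861063148289751], [0.4692207250821252, -0.2761838029138508]]
widths 0.0776186831262799 0.0786613099593355 len 0.22113804451354538 0.22045819706117228
u [0.1255 0.9921 0.    ] yaw 1.4449735527900383 perp -0.11772905205717206
saddle x26 edge z42
[[-0.0456 -0.0264]
 [-0.0478  0.028 ]]
saddle -48,-62
[[-0.119  -0.0252]
 [-0.1213  0.0277]
 [-0.1342 -0.0274]
 [-0.1346  0.0278]]
lip x50 z62
[[-0.023  -0.0223]
 [-0.0245  0.0257]]
housing -96 , -146 z54
[[-0.1673 -0.0226]
 [-0.1654  0.0309]
 [-0.2183 -0.0253]
 [-0.2182  0.0286]]
scene base +x corners
[[ 0.0013 -0.0379]
 [ 0.0064  0.0362]]
stick top [[0.4515 0.2044 0.016 ]
 [0.4792 0.0948 0.016 ]] 0.11307873448816542
stick scene [[0.4775 0.0998 0.016 ]
 [0.4521 0.2057 0.016 ]] 0.10886756341799333
```

Sizes agree: base width 78–79 against 80 mm, dock features place its origin within about 2 mm, and stick length and yaw agree between cameras. Now the grasp.

```bash
cat >> h.py <<'E'
SC=np.array([.4645,.153]);SY=1.812
m=np.array([.53595,-.06209]);U=np.array([.1255,.9921]);V=np.array([-U[1],U[0]]);DY=np.arctan2(U[1],U[0])
D=m-.0723*U+.001*V
OFF=.013  # stick axis is this far behind TCP along tool z
def q(yaw,t=0):
    u=np.array([np.cos(yaw),np.sin(yaw),0]);k=np.array([0,0,1.])
    x=np.cos(t)*u+np.sin(t)*k;z=np.sin(t)*u-np.cos(t)*k
    return R.from_matrix(np.c_[x,np.cross(z,x),z]).as_quat()
def dp(c,z,t=0,ex=0,ey=0):
    """TCP pose for stick centre at dock x=c, height z, nub-up tilt t"""
    Q=q(DY,t);p=np.r_[D+(c+ex)*U+ey*V,z]+OFF*R.from_quat(Q).as_matrix()[:,2]
    return p,Q
def F(): s=state();f=np.array(s["contact_force"]);return np.round([f[:2]@U,f[:2]@V,f[2]],2),round(s["time_s"],2),round(s["gripper_width"],3)
E
python3 - <<'E'
from h import *
for c,z,t in[(14,90,25),(-14,66,25),(-14,44,0),(0,40,0)]:
    p,Q=dp(c/1e3,z/1e3,np.radians(t));print(p,solver.ik(p,Q))
Q=q(SY)
manip.reach(np.r_[SC,.08],Q);print(F(),state()["joints"])
save("scene","s1",(200,120,480,330),2.8)
manip.move_linear(np.r_[SC,.003],v=.1);print(F())
manip.gripper_to(0.0,60);print(F())
manip.move_linear(np.r_[SC,.11],v=.15);print(F())
save("scene","s2",(200,120,480,330),2.8)
E
```

```text
[ 0.52833075 -0.11435333  0.078218  ] [-0.66037363  0.39736652  1.74496604  0.3923895   1.25648647 -0.70590356]
[ 0.52481675 -0.14213213  0.054218  ] [-0.7027804   0.45417896  1.72424892  0.38437103  1.2364292  -0.75473928]
[ 0.52412725 -0.14758273  0.031     ] [-4.92537297e-01  3.83385133e-01  1.81110059e+00 -4.44089210e-16
  9.47106932e-01 -3.66706297e-01]
[ 0.52588425 -0.13369333  0.027     ] [-4.67792367e-01  3.87080506e-01  1.81667211e+00 -4.44089210e-16
  9.37840040e-01 -3.41961368e-01]
(array([0.75, 0.21, 1.04]), 2.83, 1.0) [ 7.36340170e-02  1.91118342e-01  1.93659571e+00 -1.50506551e-04
  1.01337879e+00 -1.66268115e-01]
(array([-0.67,  0.35,  0.11]), 3.79, 0.998)
(array([-1.26,  0.65,  5.29]), 4.34, 0.35)
(array([ 0.13, -0.14, -2.37]), 5.21, 0.356)
```

View pics/s2.png

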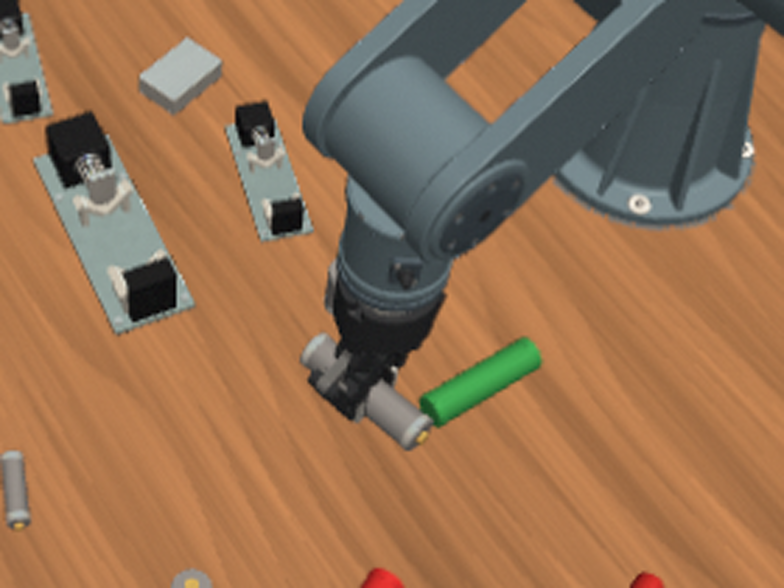

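The stick is held level, about mid-length, with its nub at crop pixel (422,436) pointing away from the dock spring, and about 2.3 N of weight shows on the sensor. Next: check the nub position against prediction, tilt, and feel for the plate.

Run:
```python
from h import *
u=np.array([np.cos(SY),np.sin(SY)])
print("pred nub px, plain top px in crop",(pix("scene",[np.r_[SC+.06*u,.123],np.r_[SC-.06*u,.123]])-[200,120])*2.8)
t=np.radians(25)
p,Q=dp(.016,.125,t);manip.reach(p,Q);print(F())
p,Q=dp(.016,.068,t);manip.move_linear(p,Q,v=.12);manip.dwell(.2);f0,_,_=F();print(f0,F())
for c in np.arange(.013,-.0035,-.002):
    p,Q=dp(c,.068,t);manip.move_linear(p,Q,v=.04);f=F();print(round(c,4),np.round(f[0]-f0,2),f[1])
    if (f[0]-f0)[0]>2.5 and c<.012: break
save("scene","s3",(220,130,420,280),4)
```

```text
pred nub px, plain top px in crop [[422.39284314 435.74891306]
 [310.20345819 342.84300049]]
(array([-0.27, -1.05, -1.92]), 6.34, 0.35)
[-0.02  0.91 -2.28] (array([-0.02,  0.91, -2.28]), 7.17, 0.353)
0.013 [-0.16 -0.45  1.17] 7.42
0.011 [ 0.32 -1.2  -0.16] 7.67
0.009 [ 3.56 -0.66  1.67] 7.92
```

View pics/s3.png

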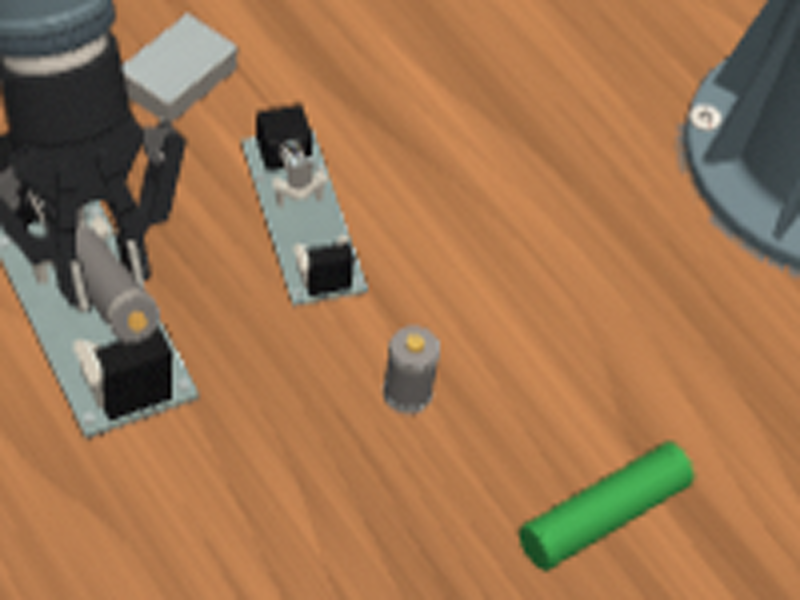

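The nub was within 1 px of prediction. The plate force appears between c = 11 and 9 mm, against 9 mm predicted, and the nub end sits above the lip. Now push back and roll the nub down.

Run:
```python
from h import *
t=np.radians(25)
for c in(-.004,-.014):
    p,Q=dp(c,.068,t);manip.move_linear(p,Q,v=.05);print(c,F())
manip.dwell(.2)
for k in (.66,.33,0):
    p,Q=dp(-.014,.045+.023*k,t*k);manip.move_linear(p,Q,v=.04);print(k,F())
save("scene","s4",(200,150,300,250),6)
```

```text
-0.004 (array([ 6.84, -0.18, -1.41]), 8.38, 0.354)
-0.014 (array([ 7.05, -0.71, -0.7 ]), 8.72, 0.354)
0.66 (array([ 6.96, -2.46, -4.61]), 9.29, 0.35)
0.33 (array([ 6.64, -0.9 , -4.15]), 9.65, 0.355)
0 (array([ 6.8 ,  0.45, -4.19]), 10.0, 0.352)
```

View pics/s4.png

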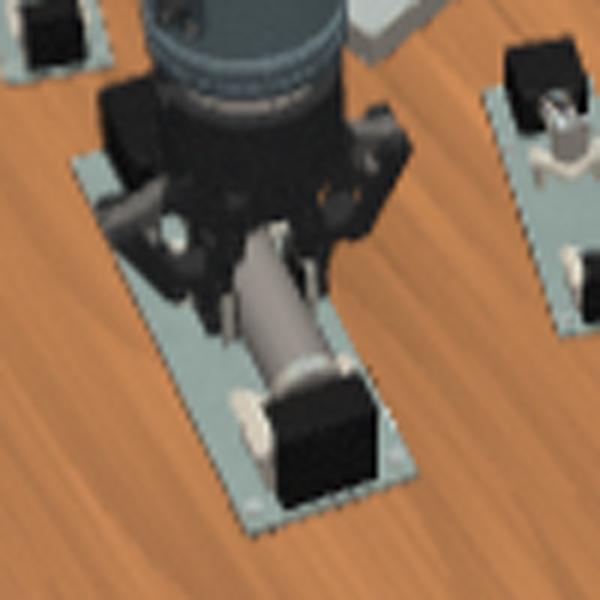

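The nub end is down behind the lip at crop (305,370), with spring force about 6.8 N, as expected. Lower, slide under the lip, and feel for the contact.

Run:
```python
from h import *
for z in(.043,.0415,.0405):
    p,Q=dp(-.014,z);manip.move_linear(p,Q,v=.03);f=F();print(z,f)
    if f[0][2]>6: break
for c in(-.008,-.004,-.002,0,.001,.002):
    p,Q=dp(c,z);manip.move_linear(p,Q,v=.03);manip.dwell(.1);f=F();print(c,f)
    if f[0][0]<2.5: break
save("scene","s5",(200,150,300,250),6)
```

```text
0.043 (array([ 8.73, -0.28,  0.01]), 10.3, 0.351)
0.0415 (array([9.01, 0.16, 4.5 ]), 10.55, 0.351)
0.0405 (array([ 9.41, -0.64,  5.66]), 10.8, 0.354)
-0.008 (array([ 6.04, -1.35,  5.97]), 11.25, 0.355)
-0.004 (array([ 3.86, -2.14,  5.62]), 11.63, 0.352)
-0.002 (array([ 2.36, -3.59,  4.93]), 11.98, 0.354)
```

View pics/s5.png

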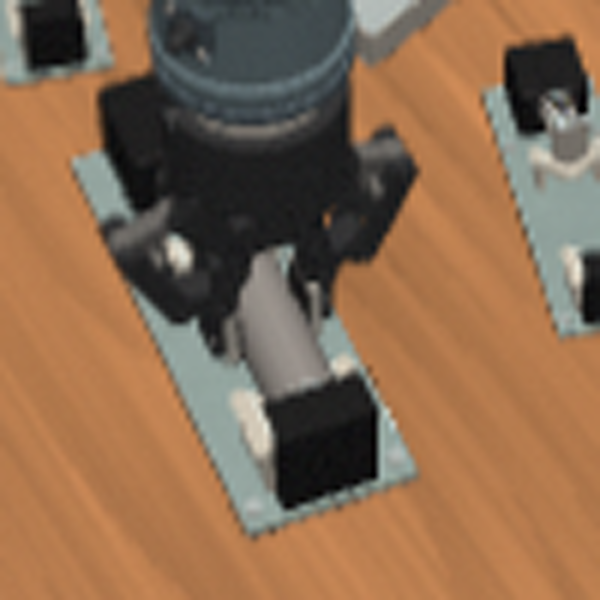

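The nub end is now under the lip. Continue until the contact pushes back, then release and withdraw upward.

Run:
```python
from h import *
for c in(-.001,0,.001,.002):
    p,Q=dp(c,.0405);manip.move_linear(p,Q,v=.03);manip.dwell(.1);f=F();print(c,f)
    if f[0][0]<-2: break
manip.gripper_to(.6);manip.dwell(.2);print(F())
p[2]=.16;manip.move_linear(p,Q,v=.12);print(F())
p[1]+=.2;p[2]=.2;manip.reach(p,q(DY));manip.dwell(.2);print(F())
s=imaging.grab_frame("scene")[150:250,200:300,::-1];t=imaging.grab_frame("top")[165:240,280:395,::-1]
a=cv2.resize(s,(390,390),interpolation=2);b=cv2.resize(t,(400,261),interpolation=2)
o=np.zeros((390,800,3),np.uint8);o[:,:390]=a;o[:261,400:]=b;cv2.imwrite("pics/s6.png",o)
```

```text
-0.001 (array([ 1.21, -2.13,  5.65]), 12.38, 0.35)
0 (array([ 0.49, -3.94,  5.57]), 12.73, 0.355)
0.001 (array([ 0.52, -3.41,  5.42]), 13.08, 0.35)
0.002 (array([-0.85, -3.35,  5.55]), 13.43, 0.349)
(array([ 0.66, -0.9 , -0.08]), 13.97, 0.602)
(array([0.  , 0.25, 0.34]), 15.23, 0.597)
(array([-0.59, -0.23, -0.13]), 16.27, 0.599)
```

View pics/s6.png

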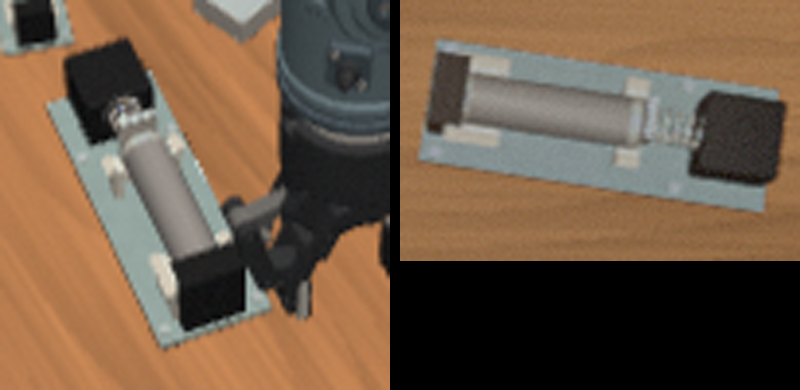

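The stick lies in both saddles, nub end under the lip and plate behind its plain end. I check the plain-end position with numbers, which needs no new picture.

Run:
```python
from h import *
g=cv2.cvtColor(imaging.grab_frame("top"),cv2.COLOR_RGB2GRAY)
for c in np.array([-.072,-.068,-.064,-.060,-.056,-.052,-.048]):
    P=[np.r_[D+c*U+y*V,.052] for y in np.linspace(-.008,.008,5)]
    px=pix("top",P).astype(np.float32);print(c,px[2].round(1),cv2.remap(g,px[:,:1],px[:,1:],1).ravel())
print([pix("top",[np.r_[D+c*U,.050]]).round(1).tolist() for c in (-.06,-.066)])
px=[(349.9,199.5)]
for z in(.04,.056): p=w("top",px,z)[0,:2]-D;print(z,p@U,p@V)
save("top","s7",(320,175,380,220),12)
```

```text
-0.072 [355.1 200.7] [134 140 141 148 136]
-0.068 [353.3 200.4] [139 142 151 155 138]
-0.064 [351.4 200.1] [166 159 159 166 149]
-0.06 [349.6 199.9] [117 121 128 134 111]
-0.056 [347.7 199.6] [156 160 160 161 149]
-0.052 [345.9 199.3] [145 145 150 150 142]
-0.048 [344. 199.] [125 133 138 140 127]
[[[349.4, 200.0]], [[352.2, 200.4]]]
0.04 -0.06184615177278953 -0.0027797207702547804
0.056 -0.060187083017773195 -0.0002568729615440024
```

View pics/s7.png

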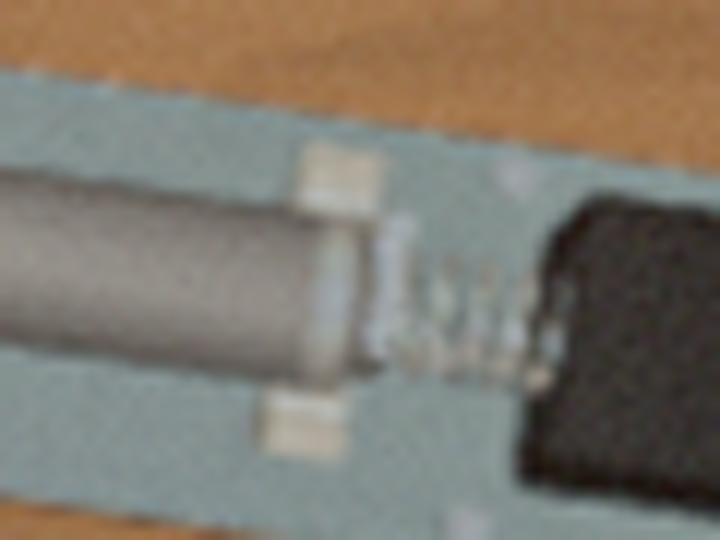

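The dark joint between plain end and plate sits at dock x ≈ -60 mm, so the plate is back about 8 mm. That matches a seated stick. The axis is centred and the robot is clear, so I hand it in.

```bash
python3 -c "
from h import *
job.finish_job();print(F())"
```

```text
the job is handed in; nothing more can be done
the job is handed in; nothing more can be done
```

The battery stick is lying in the largest dock with its nub under the lip, and I handed the job in at about 16.5 s of robot time. No verdict is reported.

**What I did:** I gripped the grey stick at mid-length and tilted its nub up 25°. I pressed the plain end against the sprung plate to about 22 mm of push, by arm position, with roughly 7 N on the wrist sensor. Then I rolled the nub down behind the lip, slid the stick forward under it, opened the fingers and moved away.

**Last checks:**
- **Plain end:** it measures at dock x ≈ -60 mm, so the plate is held back about 8 mm, as expected for a seated stick.
- **Alignment:** the stick looks centred and straight in both saddles, and the robot is clear with about zero force.

**Less certain:**
- **Nub contact:** the lip hides the nub, so I judged this from the plain end and the spring. When I slid the stick forward, the wrist force faded gradually to -0.85 N and gave no clear contact signal.
- **Lowering force:** the stick met the saddles at about 41.5 mm axis height, 1.5 mm above nominal, with about 5 N. That force was gone after release.

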